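Push a spoilt test piece through the swing flap of the sherd bin

TASK

Put the spoilt terracotta test piece that lies on the white ledge of the teal sherd bin into the bin: push the yellow self-closing flap down with one finger and keep it held open while your other finger pushes the piece along the ledge and over its edge, so that it drops in. Do not pinch, lift or carry the piece. Then draw out so that the flap swings fully shut again, and leave the beaker, the jar and the loose blue sherd beside the bin alone.

Things in the scene. Friction and masses are not known exactly. Their poses are not given: they have to be found in the camera images.
- bin: Heavy fixed bin, teal walls, white level top, 220 (x) x 130 (y) x 140 mm high, hollow throughout, walls and top 5 mm, floor 6 mm. Origin: centre of its underside, z up. Top: plain ledge from x = -110 to -16 mm; mouth with the yellow flap from x = -16 to +98 mm, 106 mm wide; white rim, 12 mm, on the mouth's other sides. The piece goes in the bin's +x direction, from ledge to mouth
- ledge_edge (a point): middle of the ledge's edge at the mouth, on the top face (bin x = -16 mm, y = 0, height 140 mm); axes as the bin's
- flap_hinge (a point): middle of the flap's hinge line, on the top face at the far end of the mouth (bin x = +98 mm, y = 0, height 140 mm); the hinge runs along the bin's y
- flap (a joint): opening angle of the yellow flap, black patch near its free end (110 mm from hinge to free end, 102 mm wide, 4 mm thick; shut: flush with the ledge, 3 mm from its edge). 0 = shut; grows as the free end swings down into the bin; stop at 1.1 rad. A spring shuts it: closing torque about 0.1 N m shut (1 N at the free end), 0.25 at the stop; the piece's weight alone does not open it
- tile: the spoilt test piece: a loose terracotta block 30 (its x) x 44 (its y) x 16 mm high, about 42 g, lying flat on the ledge. Origin at its centre. At the start its x axis is within 0.25 rad of the bin's x axis, and its centre is 26 to 33 mm before the ledge's edge
- beaker: bystander: brown clay-stained beaker, 72 mm across, 85 mm high, standing on the table beside the bin; origin at the centre of its underside
- jar: bystander: small glass jar, 52 mm across, 70 mm high, on the table behind the ledge end of the bin; origin at the centre of its underside
- scrap: bystander: loose blue-glazed sherd 50 x 36 x 20 mm on the table beside the bin; origin at the centre of its underside
There are look-alikes about, which are no part of the job. Of the things that look like the tile, the largest one is meant.

How it is judged:
By the outcome, as a careful person would: the job done as asked, in the order asked, and still so for the second after the job is handed in, with the robot touching nothing.
It also fails if it takes over 32 s, if anything falls off the work surface, if the arm or the gripper's body presses on something with over 40 N, if the wrist force passes 120 N, or if a joint passes its speed limit or range.

ROBOT

A 6-joint arm with a two-finger parallel gripper is mounted at the origin on the work surface. World frame = base frame: x ahead of the robot, y to its left, z up, the work surface at z = 0. Lengths are in m, angles in rad, forces in N, time in s.
With the tool pointing down it reaches from about 0.35 to 0.775 m from the base axis. Payload 7.3 kg.
Tool frame: the origin (TCP) lies between the finger pads; the fingertips stand 8 mm ahead of it and the grasp point (between the pads) lies 11 mm behind it (robot.nose_length is the distance from the TCP to the fingertips, in m); z points along the fingers, y is the line along which they close (so a half turn about z gives the same grasp; the last joint's range is limited). The gripper opens to 92 mm and grips with 3 to 60 N. Pads are 19 mm wide; open, the fingers measure 130 mm over their backs; the gripper's body (75 mm by 190 mm) begins 47 mm behind the grasp point.
Start: joints at [-0.146, 0.342, 1.524, -0, 1.275, -0.146], TCP at [0.525, 0, 0.235] pointing down, gripper open.
Joint ranges: [-2.53, 2.53], [-0.77, 2.02], [0.04, 2.7], [-1, 4.14], [0.28, 2.66], [-3.11, 3.11]. Speed limits (rad/s): [2.57, 2.57, 3.14, 3.14, 3.14, 3.14].

INTERFACE

Orientations are given as [roll, pitch, yaw] about the fixed x, y, z axes, in that order (R = Rz(yaw) Ry(pitch) Rx(roll)).
In Python, from cell import robot gives the robot as it stands. The module is installed in compiled form; this text tells all that it offers.
- The arm moves only by the shell command python3 -m jog 'ROWS' [FORCE]. ROWS is JSON, a list that holds one entry, the list of rows, each a list of 5 numbers: the gripper's target within -1 to 1 (fully open at 1, half-way at 0, shut at -1), then the shift along the tool's x, y, z in m, then the turn about the tool's z in rad. A call has 1 to 5 rows; each row is the pose to reach, as a shift and turn from the pose commanded when the call began, along the tool's axes at that moment; what a row does not reach only later rows make up. A row lasts 1/12 s, in which the tool goes at most 41.7 mm and 7.16 degrees, less where a joint would pass 70% of its speed; a pose out of reach is approached as far as the arm can. A call with a gripper value outside its range is refused whole. The fingers move at their own pace and stop on an object; FORCE is the grip in N (left out, the last holds). Time passes only in rows, so rows that repeat a pose let the fingers close. It gives the time, the measured TCP pose, the force, the opening and the grip force at its end, in the units of the state.
- robot.observe(): the state, without advancing time (a new reading comes with each control period).
- robot.read_camera(name): name is "scene" or "side" or "wrist"; returns the picture (480x640x3 uint8, red, green, blue); there is no depth.
- robot.camera_model(name): a dict with "camera_matrix" (3x3 intrinsics, pixels), "dist_coeffs" ([k1, k2, p1, p2, k3] as OpenCV has them; the pictures are not rectified), "position" and "attitude" of the camera in the world; the wrist camera has in their place "mount" (4x4, takes a point from camera to tool coordinates, whose origin is the TCP and whose axes are the flange's). Camera axes: x right, y down, z forward; pixel columns grow to the right and rows downward; lengths in m; the calibration is good to about 2 mm. A picture is of the moment at which its call begins: read the wrist's pose just before it. camera_model takes no time and is no camera call.
- robot.hand_in(): hands the job in; it is judged then, once.
The state is a dict: "time": time; "qpos": joint angles; "qvel": joint speeds; "joint_efforts": joint torques, N m; "tool_pos": TCP position; "tool_rot": TCP orientation; "contact_force": force on the tool from outside, world axes, zero at the start; "torque": the same for the moment, N m; "opening": finger opening in m; "grip_force": force on a finger pad.
Only numpy, scipy, OpenCV 4.12 (cv2) and the standard library are available. Lean on these libraries where they do the work, as an engineer would, in place of code of your own. Each camera call takes 0.05 s, during which the arm holds its last target. There are 200 camera calls.

## Working session

There is one attempt and no reset: what is moved stays moved. The work goes in short steps, Python scripts to look and compute and a shell command to move; the robot and the scene stay as the last step left them, time stands still between calls to the robot, and variables do not carry over. Pictures are saved under pics/ and viewed, at most 10 in all, crops included, and the job is handed in when it is done.

```bash
mkdir -p pics; python3 - <<'E'
from cell import robot
import cv2,numpy as np
np.set_printoptions(precision=4,suppress=True)
s=robot.observe();print(s)
for n in ["scene","side","wrist"]:
    im=robot.read_camera(n);cv2.imwrite(f"pics/{n}0.png",im[:,:,::-1]);print(n,robot.camera_model(n))
E
```

```text
{'time': 0.0, 'qpos': array([-0.146 ,  0.3427,  1.525 ,  0.    ,  1.2754, -0.146 ]), 'qvel': array([ 0.0017, -0.0008,  0.0006, -0.0015, -0.0002, -0.0009]), 'joint_efforts': array([  0.0008, -43.1246, -24.422 ,   0.0718,   0.0559,  -0.0001]), 'tool_pos': array([0.5246, 0.0001, 0.234 ]), 'tool_rot': array([-3.1401, -0.0002,  1.5708]), 'contact_force': array([-0.1593, -0.1075, -0.0586]), 'torque': array([ 0.041 ,  0.0215, -0.0157]), 'grip_force': 0.0, 'opening': 0.09123764442155767}
scene {'camera_matrix': array([[484.6996,   0.    , 322.2075],
       [  0.    , 484.6996, 237.1293],
       [  0.    ,   0.    ,   1.    ]]), 'dist_coeffs': array([-0.1175,  0.    ,  0.    ,  0.    ,  0.    ]), 'position': array([1.041 , 0.166 , 0.7119]), 'attitude': array([-2.5044,  0.014 ,  1.9244])}
side {'camera_matrix': array([[541.0549,   0.    , 322.1748],
       [  0.    , 541.0549, 240.4248],
       [  0.    ,   0.    ,   1.    ]]), 'dist_coeffs': array([-0.0484,  0.    ,  0.    ,  0.    ,  0.    ]), 'position': array([ 0.5905, -0.4826,  0.6946]), 'attitude': array([-2.433 ,  0.0066, -0.1268])}
wrist {'camera_matrix': array([[349.5952,   0.    , 317.6586],
       [  0.    , 349.5952, 237.2323],
       [  0.    ,   0.    ,   1.    ]]), 'dist_coeffs': array([0.0056, 0.    , 0.    , 0.    , 0.    ]), 'mount': array([[-0.0012, -0.9518, -0.3066,  0.0828],
       [ 1.    , -0.0011, -0.0007,  0.0005],
       [ 0.0004, -0.3066,  0.9518, -0.1501],
       [ 0.    ,  0.    ,  0.    ,  1.    ]])}
```

View pics/scene0.png

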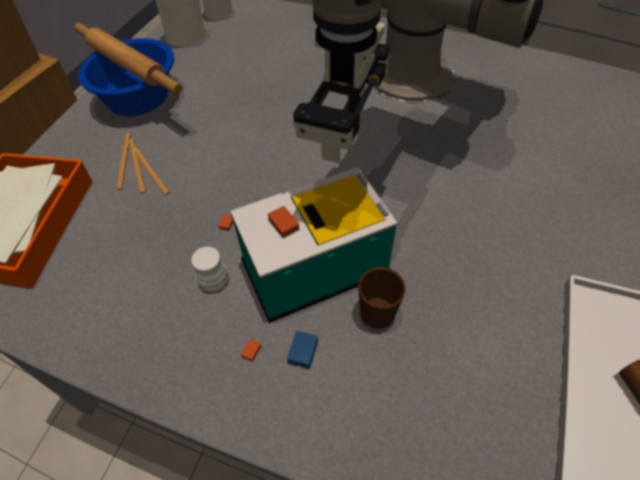

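View pics/side0.png

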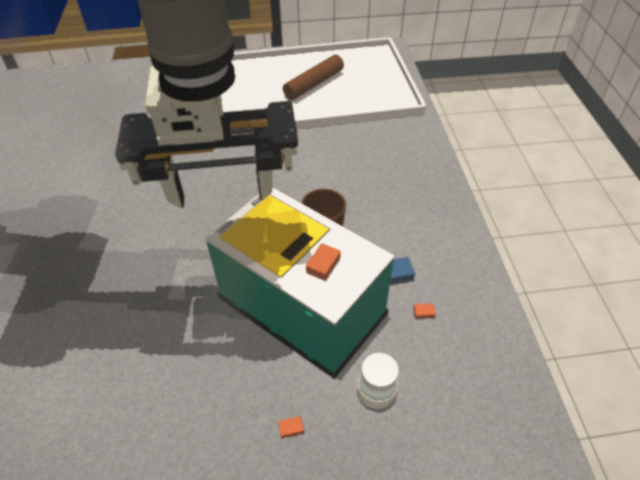

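View pics/wrist0.png

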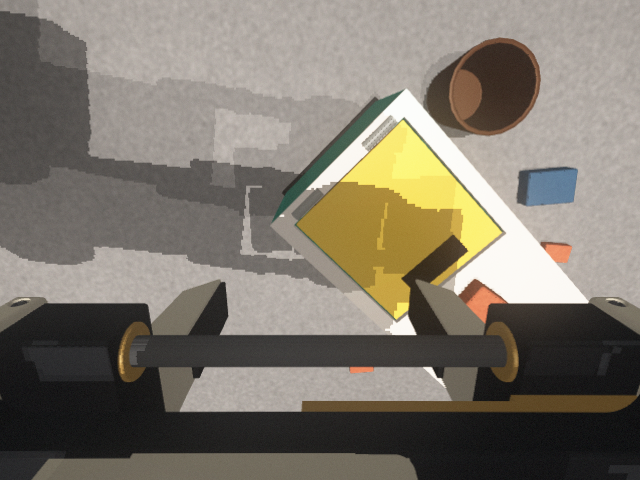

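Tile candidates in the scene view are the block on the ledge (284,221) and two small chips at (226,222) and (251,350). In the side view they are at (323,261), (291,427) and (425,311). The ledge block is the largest and the only one on the bin, so I choose it. Next I measure positions and take a close crop to check.

```bash
cat >h.py <<'E'
import cv2,numpy as np
from scipy.spatial.transform import Rotation as R
np.set_printoptions(precision=4,suppress=True)
def ray(m,px,T=None):
    n=cv2.undistortPoints(np.float64(px).reshape(-1,1,2),m["camera_matrix"],m["dist_coeffs"])[:,0]
    d=np.c_[n,np.ones(len(n))]
    if T is None: return m["position"],d@R.from_euler('xyz',m["attitude"]).as_matrix().T
    return T[:3,3],d@T[:3,:3].T
def plane(m,px,z,T=None):
    o,d=ray(m,px,T); return o[:2]+d[:,:2]*((z-o[2])/d[:,2])[:,None]
def wristT(s,m):
    T=np.eye(4);T[:3,:3]=R.from_euler('xyz',s["tool_rot"]).as_matrix();T[:3,3]=s["tool_pos"];return T@m["mount"]
def blobs(mask,amin=60):
    c,_=cv2.findContours(mask.astype(np.uint8),cv2.RETR_EXTERNAL,cv2.CHAIN_APPROX_NONE)
    return sorted([k for k in c if cv2.contourArea(k)>amin],key=cv2.contourArea,reverse=True)
def hsv(im): return cv2.cvtColor(im,cv2.COLOR_BGR2HSV).astype(int)
E
python3 - <<'E'
from h import *
from cell import robot
s=robot.observe()
for n in ["scene","side","wrist"]:
    im=cv2.imread(f"pics/{n}0.png");H,S,V=cv2.split(hsv(im).astype(np.int32));m=robot.camera_model(n)
    T=wristT(s,m) if n=="wrist" else None
    y=blobs((H>20)&(H<33)&(S>150)&(V>60))[0]; 
    r=cv2.minAreaRect((plane(m,cv2.convexHull(y)[:,0],.14,T)*1000).astype(np.float32)); print(n,"flap",r, (cv2.boxPoints(r)).tolist())
    for o in blobs((H<9)&(S>150)&(V>90))[:4]:
        M=cv2.moments(o);c=[M['m10']/M['m00'],M['m01']/M['m00']]
        print("  red",np.array(c),cv2.contourArea(o),"z0",plane(m,c,.003,T)[0],"z.15",plane(m,c,.15,T)[0], cv2.minAreaRect((plane(m,o[:,0],.156,T)*1000).astype(np.float32)))
    for o in blobs((H>98)&(H<115)&(S>100)&(V>50),200)[:3]:
        print("  blue",o[:,0].mean(0),plane(m,o[:,0].mean(0),.015,T))
im=cv2.imread("pics/scene0.png")[160:300,190:420];a=cv2.resize(im,None,fx=3.4,fy=3.4,interpolation=3);cv2.imwrite("pics/crop.png",a)
E
```

```text
scene flap ((585.5194702148438, 13.957038879394531), (102.47931671142578, 111.77154541015625), 45.05727005004883) [[509.76708984375, 17.16661834716797], [588.8804931640625, -61.78875732421875], [661.2718505859375, 10.747459411621094], [582.158447265625, 89.70283508300781]]
  blue [109.5823  78.6076] [[ 0.2755 -0.6962]]
  blue [151.608  50.352] [[ 0.1345 -0.6614]]
  blue [302.3936 348.2979] [[0.7703 0.0232]]
side flap ((583.38232421875, 11.85235595703125), (102.42648315429688, 110.67050170898438), 45.15938949584961) [[508.0333251953125, 14.557453155517578], [586.506591796875, -63.480403900146484], [658.7313232421875, 9.147258758544922], [580.258056640625, 87.18511962890625]]
  blue [28.8564 16.6872] [[-0.0196  0.9829]]
  blue [109.358   12.9259] [[0.1977 0.9643]]
  blue [400.7344 268.4844] [[0.7756 0.0213]]
wrist flap ((580.4024047851562, 7.571044921875), (91.60997772216797, 110.41851806640625), 44.913055419921875) [[508.9847106933594, 14.32925033569336], [586.94384765625, -63.866825103759766], [651.820068359375, 0.8128395080566406], [573.8609619140625, 79.0089111328125]]
```

View pics/crop.png

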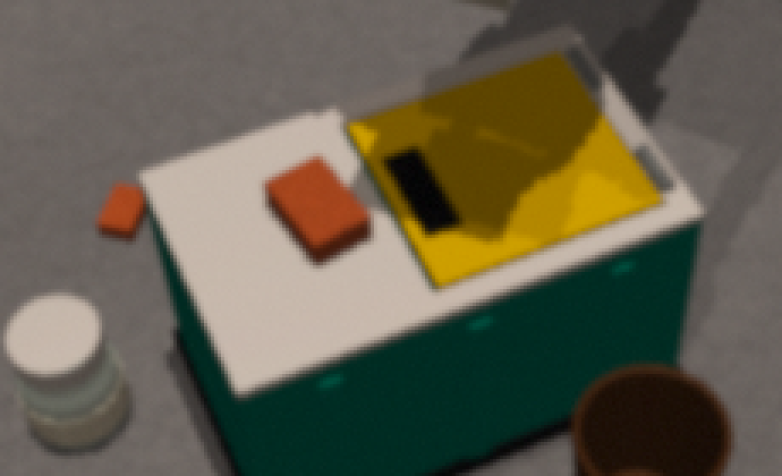

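The crop shows the 30x44 block on the white ledge, with a small chip left of the bin on the table, so the choice is confirmed. The bin's +x yaw is about 135°. The fingertips sit level while the tool is vertical, so I need a tilted tool. I'll get tile details, and also test how the arm behaves past its reach at azimuth -45°.

```bash
python3 - <<'E'
from h import *
from cell import robot
e=np.array([.6255,-.0275]);bx=np.array([-.7071,.7071]);by=np.array([-.7071,-.7071])
for n in ["scene","side"]:
    im=cv2.imread(f"pics/{n}0.png");H,S,V=cv2.split(hsv(im).astype(np.int32));m=robot.camera_model(n)
    for o in blobs((H<14)&(S>150)&(V>60),40)[:6]:
        c=o[:,0].mean(0)
        if 0.5<plane(m,c,.15)[0][0]<.85 and abs(plane(m,c,.15)[0][1])<.2:
            print(n,c,cv2.contourArea(o),"mean V",V[o[:,0,1],o[:,0,0]].mean())
            msk=np.zeros(H.shape,np.uint8);cv2.drawContours(msk,[o],-1,1,-1);v=np.median(V[msk>0])
            for t in blobs((msk>0)&(V>v*.85),40)[:1]:
                p=(plane(m,t[:,0],.156)-e); q=np.c_[p@bx,p@by]*1000
                print("   top-face in edge frame mm",cv2.minAreaRect(q.astype(np.float32)),q.min(0),q.max(0))
E
python3 -m jog '[[[1,-0.2,0.02,0,0],[1,-0.2,0.02,0,0],[1,-0.2,0.02,0,0],[1,-0.2,0.02,0,0],[1,-0.2,0.02,0,0]]]'
python3 -m jog '[[[1,-0.2,0.02,0,0],[1,-0.2,0.02,0,0],[1,-0.2,0.02,0,0],[1,-0.2,0.02,0,0],[1,-0.2,0.02,0,0]]]'
python3 -m jog '[[[1,-0.2,0.06,0,0],[1,-0.2,0.06,0,0],[1,-0.2,0.06,0,0],[1,-0.2,0.06,0,0],[1,-0.2,0.06,0,0]]]'
```

```text
scene [283.2083 221.1389] 478.0 mean V 117.41666666666667
   top-face in edge frame mm ((-29.705602645874023, 2.1035022735595703), (27.14743423461914, 40.04027557373047), 9.64094352722168) [-46.0304 -18.998 ] [-13.6204  23.2131]
scene [250.4808 349.4423] 225.0 mean V 126.92307692307692
   top-face in edge frame mm ((-143.25990295410156, -170.37852478027344), (22.366487503051758, 14.710179328918457), 39.99951934814453) [-155.7852 -181.6218] [-130.9006 -158.596 ]
scene [225.775 221.85 ] 129.0 mean V 120.75
   top-face in edge frame mm ((-107.56654357910156, 35.335960388183594), (22.00505828857422, 14.464974403381348), 50.08432388305664) [-119.4626   23.7348] [-98.6087  47.418 ]
scene [380.5    303.3333] 117.0 mean V 65.27777777777777
   top-face in edge frame mm ((32.113067626953125, -182.6908416748047), (11.795459747314453, 34.89154052734375), 64.55632019042969) [  17.6107 -192.2703] [  47.2187 -172.5656]
side [321.9783 261.2935] 554.0 mean V 171.05434782608697
   top-face in edge frame mm ((-30.738101959228516, 6.753025054931641), (26.871858596801758, 40.141944885253906), 8.388153076171875) [-46.3456 -14.5189] [-15.3122  28.1058]
side [424.2075 310.2264] 189.5 mean V 185.8679245283019
   top-face in edge frame mm ((-173.3035430908203, -5.094959259033203), (21.5914363861084, 14.0235595703125), 41.061824798583984) [-185.1353  -16.2027] [-162.1589    6.0298]
time: 0.57
tool_pos: [0.5448, -0.2027, 0.2345]
tool_rot: [-3.141, 0.0, 1.57]
contact_force: [0.3, 0.4, 0.8]
opening: 0.0918
grip_force: 0.0
time: 0.98
tool_pos: [0.5644, -0.4029, 0.2341]
tool_rot: [-3.141, -0.0, 1.57]
contact_force: [0.7, 0.3, -1.4]
opening: 0.0918
grip_force: 0.0
time: 1.4
tool_pos: [0.6106, -0.5603, 0.2324]
tool_rot: [3.136, 0.005, 1.571]
contact_force: [1.6, -1.4, 0.6]
opening: 0.0918
grip_force: 0.0
```

```bash
python3 -m jog '[[[1,-0.1,0.1,0,0],[1,-0.1,0.1,0,0],[1,-0.1,0.1,0,0],[1,-0.1,0.1,0,0],[1,-0.1,0.1,0,0]]]'; python3 -m jog '[[[1,0,0,0,0]]]'; python3 -c "
from cell import robot
print(robot.observe()['qpos'])"
```

```text
time: 1.82
tool_pos: [0.6272, -0.5804, 0.2019]
tool_rot: [3.11, 0.03, 1.571]
contact_force: [0.3, -0.4, 0.3]
opening: 0.0915
grip_force: 0.0
time: 1.9
tool_pos: [0.6271, -0.5804, 0.2022]
tool_rot: [3.11, 0.03, 1.571]
contact_force: [0.0, -0.5, 0.2]
opening: 0.092
grip_force: 0.0
[-0.83756015  1.17040268  0.03605624  0.00393661  1.89148108 -0.83694155]
```

```bash
python3 -m jog '[[[1,-0.4,0.4,0,0],[1,-0.4,0.4,0,0],[1,-0.4,0.4,0,0],[1,-0.4,0.4,0,0],[1,-0.4,0.4,0,0]]]'; python3 -m jog '[[[1,0.05,-0.05,0,0],[1,0.05,-0.05,0,0]]]'
```

```text
time: 2.32
tool_pos: [0.6396, -0.6012, 0.1581]
tool_rot: [3.087, 0.05, 1.569]
contact_force: [0.3, -0.4, -0.5]
opening: 0.092
grip_force: 0.0
time: 2.48
tool_pos: [0.6193, -0.582, 0.1517]
tool_rot: [3.09, 0.047, 1.569]
contact_force: [0.7, -1.0, -0.1]
opening: 0.0916
grip_force: 0.0
```

```bash
python3 -m jog '[[[1,0.08,-0.08,-0.1,0],[1,0.08,-0.08,-0.1,0],[1,0.08,-0.08,-0.1,0],[1,0.08,-0.08,-0.1,0],[1,0.08,-0.08,-0.1,0]]]'; python3 -c "
from cell import robot
print(robot.observe()['qpos'])"
```

```text
time: 2.9
tool_pos: [0.5334, -0.4957, 0.2565]
tool_rot: [3.082, 0.057, 1.569]
contact_force: [-0.2, 0.8, 1.9]
opening: 0.0919
grip_force: 0.0
[-0.85725274  0.6828899   0.8971501   0.00800861  1.47982577 -0.85800032]
```

The tilt is kept once reached. A bigger tilt should come where the wrist joint saturates, high and close in.

```bash
A='x'; 
python3 -m jog '[[[1,0.133,-0.097,-0.195,0],[1,0.133,-0.097,-0.195,0],[1,0.133,-0.097,-0.195,0],[1,0.133,-0.097,-0.195,0],[1,0.133,-0.097,-0.195,0]]]'
python3 -m jog '[[[1,0.133,-0.097,-0.195,0],[1,0.133,-0.097,-0.195,0],[1,0.133,-0.097,-0.195,0],[1,0.133,-0.097,-0.195,0],[1,0.133,-0.097,-0.195,0]]]'
python3 -m jog '[[[1,0.02,-0.02,-0.19,0],[1,0.02,-0.02,-0.19,0],[1,0.02,-0.02,-0.19,0],[1,0.02,-0.02,-0.19,0],[1,0.02,-0.02,-0.19,0]]]'; python3 -c "
from cell import robot
print(robot.observe()['qpos'])"
```

```text
time: 3.32
tool_pos: [0.4463, -0.3799, 0.3988]
tool_rot: [3.088, 0.05, 1.569]
contact_force: [0.6, -0.4, 0.4]
opening: 0.0919
grip_force: 0.0
time: 3.73
tool_pos: [0.3586, -0.2634, 0.5484]
tool_rot: [3.087, 0.05, 1.569]
contact_force: [0.6, -0.6, 0.4]
opening: 0.0918
grip_force: 0.0
time: 4.15
tool_pos: [0.3326, -0.2383, 0.7117]
tool_rot: [3.08, 0.057, 1.569]
contact_force: [1.4, -0.9, 1.0]
opening: 0.092
grip_force: 0.0
[-0.81365942  0.33282671  0.12778964  0.00999999  2.59737804 -0.80479015]
```

```bash

python3 -m jog '[[[1,0.03,-0.03,-0.19,0],[1,0.03,-0.03,-0.19,0],[1,0.03,-0.03,-0.19,0],[1,0.03,-0.03,-0.19,0],[1,0.03,-0.03,-0.19,0]]]'
python3 -c "
from cell import robot
print(robot.observe()['qpos'])"
```

```text
time: 4.57
tool_pos: [0.3131, -0.215, 0.7376]
tool_rot: [3.046, 0.094, 1.566]
contact_force: [0.6, 0.3, 0.5]
opening: 0.0916
grip_force: 0.0
[-0.80760522  0.31425933  0.03612196  0.00849198  2.65753412 -0.79976234]
```

```bash

python3 -m jog '[[[1,0.12,-0.12,-0.04,0],[1,0.12,-0.12,-0.04,0],[1,0.12,-0.12,-0.04,0],[1,0.12,-0.12,-0.04,0],[1,0.12,-0.12,-0.04,0]]]'
python3 -c "
from cell import robot
print(robot.observe()['qpos'])"
```

```text
time: 4.98
tool_pos: [0.1858, -0.0873, 0.7572]
tool_rot: [3.039, 0.101, 1.566]
contact_force: [-1.3, 1.7, 1.0]
opening: 0.0917
grip_force: 0.0
[-0.83222593 -0.07255358  0.44687437  0.01462782  2.62392471 -0.8198039 ]
```

```bash

python3 -m jog '[[[1,0,0,-0.2,0],[1,0,0,-0.2,0],[1,0,0,-0.2,0],[1,0,0,-0.2,0],[1,0,0,-0.2,0]]]'
python3 -c "
from cell import robot
print(robot.observe()['qpos'])"
python3 -m jog '[[[1,0.07,-0.07,-0.15,0],[1,0.07,-0.07,-0.15,0],[1,0.07,-0.07,-0.15,0],[1,0.07,-0.07,-0.15,0],[1,0.07,-0.07,-0.15,0]]]'
python3 -c "
from cell import robot
print(robot.observe()['qpos'])"
```

```text
time: 5.4
tool_pos: [0.1861, -0.0832, 0.7659]
tool_rot: [3.033, 0.109, 1.565]
contact_force: [0.8, -0.2, 0.5]
opening: 0.0914
grip_force: 0.0
[-0.80995863 -0.05174743  0.38257767  0.00729503  2.6570616  -0.80294848]
time: 5.82
tool_pos: [0.139, -0.0159, 0.7641]
tool_rot: [3.015, 0.129, 1.562]
contact_force: [-0.7, 0.9, -0.5]
opening: 0.0916
grip_force: 0.0
[-0.59780433 -0.17748865  0.48319575 -0.07818792  2.65739505 -0.66945215]
```

```bash

python3 -m jog '[[[1,-0.12,0.12,0.115,0],[1,-0.12,0.12,0.115,0],[1,-0.12,0.12,0.115,0],[1,-0.12,0.12,0.115,0],[1,-0.12,0.12,0.115,0]]]'
python3 -m jog '[[[1,-0.12,0.12,0.115,0],[1,-0.12,0.12,0.115,0],[1,-0.12,0.12,0.115,0],[1,-0.12,0.12,0.115,0],[1,-0.12,0.12,0.115,0]]]'
python3 -m jog '[[[1,-0.14,0.14,0.08,0],[1,-0.14,0.14,0.08,0],[1,-0.14,0.14,0.08,0],[1,-0.14,0.14,0.08,0],[1,-0.14,0.14,0.08,0]]]'
python3 -m jog '[[[1,-0.2,0.2,-0.15,0],[1,-0.2,0.2,-0.15,0],[1,-0.2,0.2,-0.15,0],[1,-0.2,0.2,-0.15,0],[1,-0.2,0.2,-0.15,0]]]'
python3 -c "
from cell import robot
print(robot.observe()['qpos'])"
python3 -m jog '[[[1,-0.4,0.4,-0.3,0],[1,-0.4,0.4,-0.3,0],[1,-0.4,0.4,-0.3,0],[1,-0.4,0.4,-0.3,0],[1,-0.4,0.4,-0.3,0]]]'
python3 -c "
from cell import robot
print(robot.observe()['qpos'])"
```

```text
time: 6.23
tool_pos: [0.2737, -0.1511, 0.6795]
tool_rot: [3.017, 0.127, 1.562]
contact_force: [1.1, 0.2, 0.8]
opening: 0.092
grip_force: 0.0
time: 6.65
tool_pos: [0.4063, -0.2841, 0.5963]
tool_rot: [3.018, 0.127, 1.562]
contact_force: [-0.7, 0.5, 1.0]
opening: 0.0913
grip_force: 0.0
time: 7.07
tool_pos: [0.5385, -0.4178, 0.5505]
tool_rot: [3.012, 0.132, 1.562]
contact_force: [32.7, -23.9, 78.3]
opening: 0.0918
grip_force: 0.0
time: 7.48
tool_pos: [0.5411, -0.439, 0.5499]
tool_rot: [2.981, 0.157, 1.558]
contact_force: [0.2, 0.3, 0.9]
opening: 0.0919
grip_force: 0.0
[-0.79249396  0.7128058   0.03607737  0.00279709  2.16841371 -0.79065862]
time: 7.9
tool_pos: [0.545, -0.4609, 0.5421]
tool_rot: [2.962, 0.173, 1.555]
contact_force: [0.4, 0.1, -0.1]
opening: 0.092
grip_force: 0.0
[-0.81366076  0.72810827  0.03609677  0.01183691  2.12899565 -0.80609576]
```

```bash

python3 -m jog '[[[1,-0.38,0.42,-0.2,0],[1,-0.38,0.42,-0.2,0],[1,-0.38,0.42,-0.2,0],[1,-0.38,0.42,-0.2,0],[1,-0.38,0.42,-0.2,0]]]'
python3 -m jog '[[[1,-0.38,0.42,-0.2,0],[1,-0.38,0.42,-0.2,0],[1,-0.38,0.42,-0.2,0],[1,-0.38,0.42,-0.2,0],[1,-0.38,0.42,-0.2,0]]]'
python3 -c "
from cell import robot
from h import *
s=robot.observe()
M=R.from_euler('xyz',s['tool_rot']).as_matrix();print(s['qpos']);print(M)"
```

```text
time: 8.32
tool_pos: [0.5632, -0.4824, 0.5242]
tool_rot: [2.939, 0.191, 1.552]
contact_force: [0.1, -1.3, -0.1]
opening: 0.0916
grip_force: 0.0
time: 8.73
tool_pos: [0.5763, -0.4985, 0.5146]
tool_rot: [2.914, 0.211, 1.547]
contact_force: [-0.4, 0.3, 0.3]
opening: 0.0923
grip_force: 0.0
[-0.8211  0.7779  0.0371  0.0204  2.018  -0.81  ]
[[ 0.0231  0.9752  0.2203]
 [ 0.9775  0.0242 -0.2096]
 [-0.2097  0.2202 -0.9526]]
```

```bash

python3 -m jog '[[[1,-0.4,0.4,-0.2,0],[1,-0.4,0.4,-0.2,0],[1,-0.4,0.4,-0.2,0],[1,-0.4,0.4,-0.2,0],[1,-0.4,0.4,-0.2,0]]]'
python3 -m jog '[[[1,-0.4,0.4,-0.2,0],[1,-0.4,0.4,-0.2,0],[1,-0.4,0.4,-0.2,0],[1,-0.4,0.4,-0.2,0],[1,-0.4,0.4,-0.2,0]]]'
cat >>h.py <<'E'
def toward(pe,turn=0.):
    "tool-frame shift to bring TCP to edge-frame point pe=(x,y,z above top)"
    from cell import robot
    s=robot.observe();M=R.from_euler('xyz',s['tool_rot']).as_matrix()
    w=np.array([.6255-.7071*pe[0]-.7071*pe[1],-.0275+.7071*pe[0]-.7071*pe[1],.14+pe[2]])
    d=w-s['tool_pos'];print(s['time'],'world d',d,'tool d',M.T@d);return M
B=np.array([[-.7071,.7071,0],[-.7071,-.7071,0],[0,0,1]])
def status(yin=.0455,nose=.008):
    from cell import robot
    s=robot.observe();M=R.from_euler('xyz',s['tool_rot']).as_matrix();p=B@(s['tool_pos']-[.6255,-.0275,.14])
    print('tcp edge frame',p,'op',s['opening']);h=s['opening']/2
    for n,y in (('A in',h),('A out',h+.015),('B in',-h),('B out',-h-.015)): print(n,p+B@M@[0,y,nose])
    print((B@M).T)
E
python3 -c "
from h import *
from cell import robot
toward([-.012,.004,.12]);print(robot.observe()['qpos']);status()"
```

```text
time: 9.15
tool_pos: [0.5806, -0.5165, 0.5115]
tool_rot: [2.889, 0.232, 1.542]
contact_force: [-0.6, -0.1, -0.3]
opening: 0.0919
grip_force: 0.0
time: 9.57
tool_pos: [0.5832, -0.5302, 0.5137]
tool_rot: [2.863, 0.254, 1.536]
contact_force: [0.1, -0.4, -0.1]
opening: 0.0919
grip_force: 0.0
9.5667 world d [ 0.048   0.4914 -0.2537] tool d [ 0.5407 -0.004   0.1253]
[-0.8483  0.7896  0.0371  0.0363  1.941  -0.8295]
tcp edge frame [-0.3255  0.3854  0.3737] op 0.09186594023629757
A in [-0.3586  0.3529  0.3785]
A out [-0.3684  0.3423  0.3825]
B in [-0.2983  0.4177  0.354 ]
B out [-0.2885  0.4283  0.35  ]
[[ 0.6599 -0.708  -0.2515]
 [-0.6561 -0.7061  0.2664]
 [-0.3662 -0.0108 -0.9305]]
```

```bash

python3 -m jog '[[[1,0.19,0,0.035,0],[1,0.19,0,0.035,0],[1,0.19,0,0.035,0],[1,0.19,0,0.035,0],[1,0.19,0,0.035,0]]]'
python3 -m jog '[[[1,0.19,0,0.035,0],[1,0.19,0,0.035,0],[1,0.19,0,0.035,0],[1,0.19,0,0.035,0],[1,0.19,0,0.035,0]]]'
python3 -m jog '[[[1,0.16,0,0.03,0.125],[1,0.16,0,0.03,0.25],[1,0.16,0,0.03,0.375],[1,0.16,0,0.03,0.5],[1,0.16,0,0.03,0.62]]]'
python3 -c "
from h import *
from cell import robot
toward([-.012,.004,.12]);print(robot.observe()['qpos']);status()"
```

```text
time: 9.98
tool_pos: [0.5966, -0.3791, 0.4447]
tool_rot: [2.862, 0.254, 1.535]
contact_force: [0.7, -0.6, -0.4]
opening: 0.0919
grip_force: 0.0
time: 10.4
tool_pos: [0.6127, -0.202, 0.3636]
tool_rot: [2.864, 0.253, 1.538]
contact_force: [0.5, -0.1, 0.3]
opening: 0.0916
grip_force: 0.0
time: 10.82
tool_pos: [0.626, -0.0546, 0.2947]
tool_rot: [2.776, 0.068, 0.991]
contact_force: [-0.3, -0.0, -0.5]
opening: 0.0916
grip_force: 0.0
10.8167 world d [ 0.0052  0.0158 -0.0347] tool d [ 0.0184 -0.016   0.0298]
[-0.0993  0.3512  1.402  -0.2511  1.1015  0.5493]
tcp edge frame [-0.0195  0.0189  0.1547] op 0.0915742831926744
A in [-0.0641  0.0089  0.1636]
A out [-0.0777  0.0057  0.169 ]
B in [0.0192 0.0286 0.1309]
B out [0.0328 0.0318 0.1256]
[[ 0.2039 -0.9766 -0.068 ]
 [-0.9091 -0.2147  0.357 ]
 [-0.3632 -0.011  -0.9316]]
```

```bash

python3 -m jog '[[[1,0.0226,-0.0375,0.086,0.12],[1,0.0226,-0.0375,0.086,0.232],[1,0.0226,-0.0375,0.086,0.232],[1,0.0226,-0.0375,0.086,0.232]]]'
python3 -c "
from h import *
from cell import robot
status();toward([-.011,.004,-.0065])
a=robot.read_camera('scene')[130:330,190:450];b=robot.read_camera('side')[130:330,190:450]
cv2.imwrite('pics/two.png',cv2.resize(np.hstack([a,b])[:,:,::-1],(800,308),interpolation=cv2.INTER_CUBIC))"
```

```text
time: 11.15
tool_pos: [0.6298, -0.0419, 0.197]
tool_rot: [2.774, -0.009, 0.778]
contact_force: [-0.3, -0.3, 0.1]
opening: 0.0916
grip_force: 0.0
tcp edge frame [-0.0132  0.0072  0.057 ] op 0.09156959642623418
A in [-0.0588  0.0076  0.066 ]
A out [-0.0728  0.0077  0.0714]
B in [0.0266 0.0067 0.0331]
B out [0.0406 0.0065 0.0277]
[[-0.0073 -0.9999  0.0092]
 [-0.933   0.0101  0.3597]
 [-0.3598 -0.006  -0.933 ]]
11.15 world d [ 0.0007  0.0038 -0.0635] tool d [ 0.0026 -0.025   0.0585]
```

View pics/two.png

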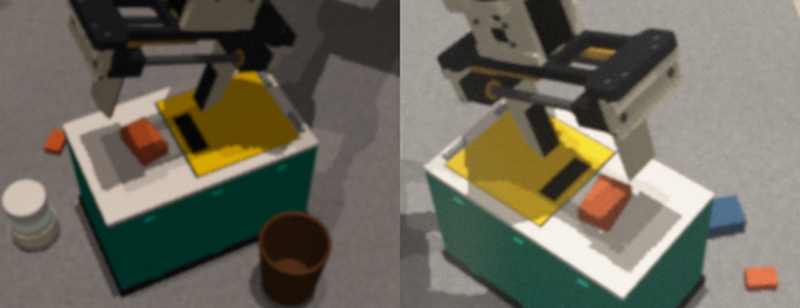

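The image shows the upper finger behind the tile (tile at about (145,140) left, (605,200) right) and the lower finger above the flap. I descend now, so the flap opens first.

```bash

python3 -m jog '[[[1,0.002,-0.011,0.025,0],[1,0.003,-0.021,0.045,0],[1,0.003,-0.025,0.0575,0],[1,0.003,-0.025,0.0575,0]]]'
python3 -c "
from h import *
from cell import robot
status();
a=robot.read_camera('scene')[150:310,210:420];b=robot.read_camera('side')[160:320,230:440]
cv2.imwrite('pics/two2.png',cv2.resize(np.hstack([a,b])[:,:,::-1],(798,304),interpolation=cv2.INTER_CUBIC))"
```

```text
time: 11.58
tool_pos: [0.6336, -0.0391, 0.1392]
tool_rot: [2.767, -0.015, 0.777]
contact_force: [-0.0, -1.6, 0.5]
opening: 0.0922
grip_force: 0.7
tcp edge frame [-0.014   0.0025 -0.0008] op 0.09218231606560326
A in [-0.0598  0.003   0.0086]
A out [-0.0737  0.0032  0.0141]
B in [ 0.026   0.0018 -0.0252]
B out [ 0.04    0.0016 -0.0307]
[[-0.0081 -0.9999  0.0146]
 [-0.9304  0.0128  0.3663]
 [-0.3664 -0.0106 -0.9304]]
```

View pics/two2.png

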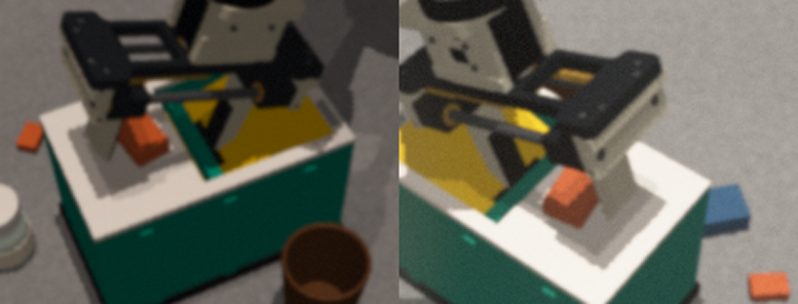

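The flap is held open (a dark gap and teal wall show at (200,130) left) and the tile is still on the ledge with the finger behind it. Now I push.

```bash

python3 -m jog '[[[1,0,-0.006,0.001,0],[1,0,-0.012,-0.002,0],[1,0,-0.018,-0.0045,0],[1,0,-0.024,-0.0065,0],[1,0,-0.024,-0.0065,0]]]' 
python3 -c "
from h import *
from cell import robot
status();
a=robot.read_camera('scene')[150:310,210:420];b=robot.read_camera('side')[160:320,230:440]
cv2.imwrite('pics/two3.png',cv2.resize(np.hstack([a,b])[:,:,::-1],(798,304),interpolation=cv2.INTER_CUBIC))"
```

```text
time: 12.1
tool_pos: [0.6163, -0.0202, 0.1381]
tool_rot: [2.765, -0.016, 0.778]
contact_force: [1.3, -1.1, 6.6]
opening: 0.0916
grip_force: 2.5
tcp edge frame [ 0.0117  0.0014 -0.0019] op 0.09157791695347621
A in [-0.0338  0.0019  0.0075]
A out [-0.0478  0.0021  0.013 ]
B in [ 0.0513  0.0007 -0.0262]
B out [ 0.0652  0.0005 -0.0317]
[[-0.0069 -0.9998  0.0164]
 [-0.9297  0.0125  0.3682]
 [-0.3683 -0.0127 -0.9296]]
```

View pics/two3.png

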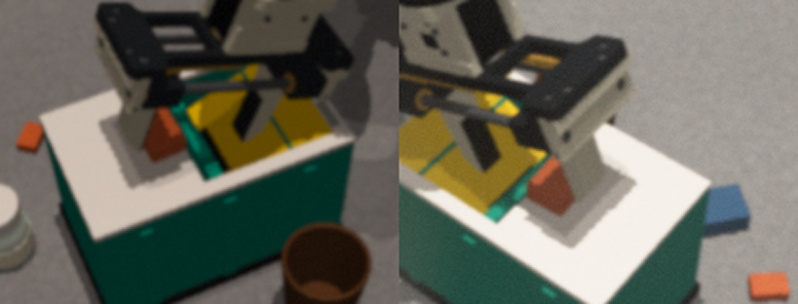

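The tile's front is at the edge, the finger is behind it, and the flap is held. I keep pushing.

```bash

python3 -m jog '[[[1,0,-0.006,-0.0025,0],[1,0,-0.012,-0.005,0],[1,0,-0.017,-0.0068,0],[1,0,-0.017,-0.0068,0]]]' 
python3 -c "
from h import *
from cell import robot
status();
a=robot.read_camera('scene')[150:310,210:420];b=robot.read_camera('side')[160:320,230:440]
cv2.imwrite('pics/two4.png',cv2.resize(np.hstack([a,b])[:,:,::-1],(798,304),interpolation=cv2.INTER_CUBIC))"
```

```text
time: 12.53
tool_pos: [0.604, -0.0077, 0.1382]
tool_rot: [2.763, -0.017, 0.779]
contact_force: [2.9, -4.1, 4.8]
opening: 0.0918
grip_force: 3.5
tcp edge frame [ 0.0292  0.0012 -0.0018] op 0.09181402355334135
A in [-0.0164  0.0017  0.0077]
A out [-0.0304  0.0018  0.0132]
B in [ 0.0689  0.0005 -0.0262]
B out [ 0.0828  0.0003 -0.0318]
[[-0.0068 -0.9998  0.0166]
 [-0.9293  0.0125  0.3691]
 [-0.3693 -0.0129 -0.9292]]
```

View pics/two4.png

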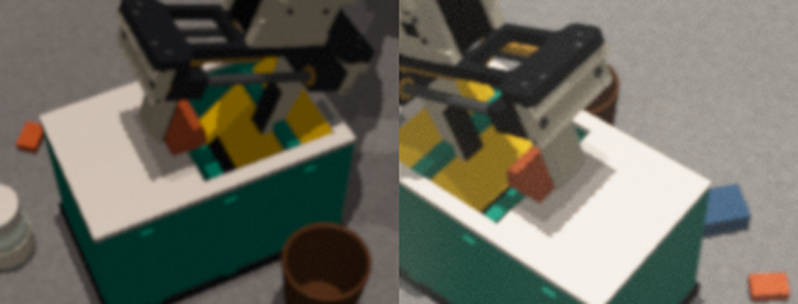

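The tile overhangs by about half, at (185,130) left and (530,175) right, with the flap well open. I push another 9 mm.

```bash

python3 -m jog '[[[1,0,-0.004,-0.0016,0],[1,0,-0.0085,-0.0033,0],[1,0,-0.0085,-0.0033,0],[1,0,-0.0085,-0.0033,0]]]' 
python3 -c "
from h import *
from cell import robot
status();
a=robot.read_camera('scene')[150:310,210:420];b=robot.read_camera('side')[160:320,230:440]
cv2.imwrite('pics/two5.png',cv2.resize(np.hstack([a,b])[:,:,::-1],(798,304),interpolation=cv2.INTER_CUBIC))
def red(im):
    H,S,V=cv2.split(cv2.cvtColor(im,cv2.COLOR_RGB2HSV).astype(np.int32));return [(o[:,0].mean(0),cv2.contourArea(o)) for o in blobs((H<14)&(S>150)&(V>60),30)]
print(red(a));print(red(b))"
```

```text
time: 12.97
tool_pos: [0.5984, -0.0015, 0.1382]
tool_rot: [2.763, -0.018, 0.778]
contact_force: [5.4, -5.3, 3.9]
opening: 0.0915
grip_force: 4.3
tcp edge frame [ 0.0375  0.0008 -0.0018] op 0.09150050064009776
A in [-0.0079  0.0013  0.0077]
A out [-0.0219  0.0015  0.0133]
B in [ 0.0771  0.0001 -0.0261]
B out [ 0.091  -0.0001 -0.0317]
[[-0.0072 -0.9998  0.0176]
 [-0.9291  0.0132  0.3696]
 [-0.3697 -0.0137 -0.929 ]]
[(array([173.3929, 152.0119]), 137.0), (array([15.775, 71.875]), 130.0)]
[(array([194.0556, 150.3333]), 192.0)]
```

View pics/two5.png

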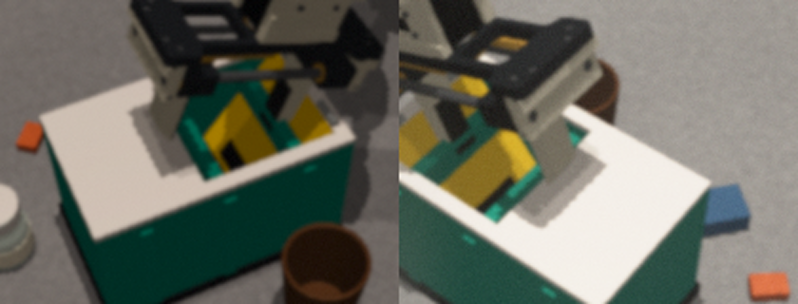

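The tile has left the ledge and is out of sight inside the bin, and the flap's visible part is clear. Now I draw out.

```bash

python3 -m jog '[[[1,0,0.01,-0.0175,0],[1,0,0.02,-0.035,0],[1,0,0.03,-0.0525,0],[1,0,0.04,-0.07,0],[1,0,0.051,-0.0875,0]]]' 
python3 -m jog '[[[1,0,0.03,-0.03,0],[1,0,0.05,-0.06,0],[1,0,0.05,-0.09,0],[1,0,0.05,-0.09,0],[1,0,0.05,-0.09,0]]]' 
python3 -m jog '[[[1,0,0,0,0],[1,0,0,0,0],[1,0,0,0,0],[1,0,0,0,0],[1,0,0,0,0]]]' 
python3 -c "
from h import *
from cell import robot
for n in ['scene','side']:
    im=robot.read_camera(n)[:,:,::-1].copy();cv2.imwrite(f'pics/{n}9.png',im);H,S,V=cv2.split(hsv(im).astype(np.int32));m=robot.camera_model(n)
    y=blobs((H>20)&(H<33)&(S>150)&(V>60))[0];print(n,cv2.minAreaRect((plane(m,cv2.convexHull(y)[:,0],.14)*1000).astype(np.float32)))
    for o in blobs((H<14)&(S>150)&(V>60),40): print(o[:,0].mean(0),cv2.contourArea(o))
a=cv2.imread('pics/scene9.png')[130:390,190:450];b=cv2.imread('pics/side9.png')[160:420,200:460]
cv2.imwrite('pics/end.png',cv2.resize(np.hstack([a,b]),(800,400),interpolation=cv2.INTER_CUBIC))"
```

```text
time: 13.48
tool_pos: [0.6053, -0.0126, 0.2367]
tool_rot: [2.77, -0.014, 0.777]
contact_force: [0.1, -0.1, -0.6]
opening: 0.092
grip_force: 0.0
time: 13.9
tool_pos: [0.6146, -0.0232, 0.34]
tool_rot: [2.766, -0.017, 0.778]
contact_force: [-0.1, 0.4, -1.6]
opening: 0.0918
grip_force: 0.0
time: 14.32
tool_pos: [0.6149, -0.0242, 0.3378]
tool_rot: [2.768, -0.014, 0.777]
contact_force: [0.1, 0.5, 0.4]
opening: 0.0917
grip_force: 0.0
scene ((585.9099731445312, 13.742912292480469), (103.16036987304688, 111.282958984375), 44.67610549926758)
[ 40.0421 206.2306] 4616.5
[250.4615 349.4423] 222.0
[635.6852 371.7593] 136.0
[225.775 221.875] 130.0
[380.5    303.2963] 113.0
side ((583.6006469726562, 11.92413330078125), (102.0750961303711, 111.0377426147461), 44.87189865112305)
[290.6567 426.3134] 301.5
[424.2264 310.2453] 195.5
```

View pics/end.png

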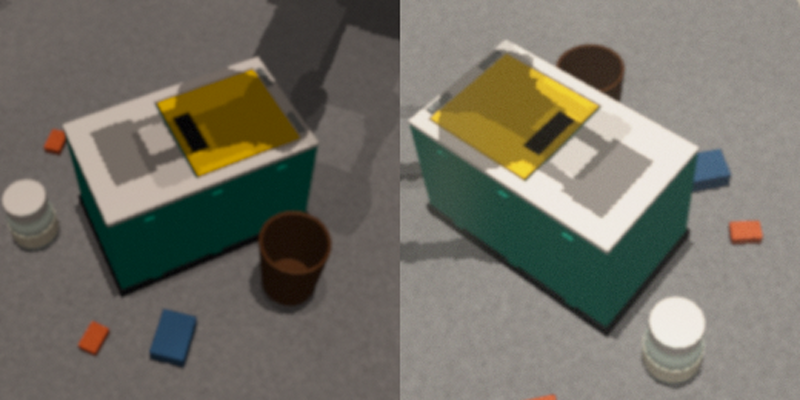

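The picture shows the flap flush and shut (same 111x103 mm outline as at the start), the ledge empty, the bystanders in place and the arm clear.

```bash
python3 -c "
from cell import robot
print(robot.hand_in())"
```

```text
the job is handed in; nothing more can be done
None
```

The tile went over the ledge's edge into the bin while the flap was held open, the flap is shut again, the beaker, jar and blue sherd look untouched in the final pictures, and the job was handed in at about 14.4 s; the only doubt is that joint 3 read 0.036 rad at its stop while I tilted the tool, just under the listed 0.04 limit.

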